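# Clip in the tube level and level the bench stage

### The arm

A 6-joint arm with a two-finger parallel gripper is mounted at the origin on the work surface. World frame = base frame: x ahead of the robot, y to its left, z up, the work surface at z = 0. Lengths are in m, angles in rad, forces in N, time in s.
With the tool pointing down it reaches from about 0.25 to 0.725 m from the base axis. Payload 4 kg.
Tool frame: the origin (TCP) lies at the very end of the fingers, on their centre line; the grasp point (between the pads) lies 19 mm behind it; z points along the fingers, y is the line along which they close (so a half turn about z gives the same grasp; the last joint's range is limited). The gripper opens to 85 mm and grips with 20 to 120 N. Pads are 22 mm wide; open, the fingers measure 114 mm over their backs; the gripper's body (76 mm by 85 mm) begins 54 mm behind the grasp point. The pads swing forward as they close: fully open they stand 13 mm farther back than shut.
Start: joints at [1.193, 0.241, 0.005, 1.335, 0, 1.571], TCP at [0.184, 0.465, 0.231] pointing down, gripper open.
Joint ranges: [-2.72, 2.72], [-1.05, 1.87], [-1.09, 1.28], [-1.99, 2.15], [-1.42, 1.44], [-3.14, 3.14]. Speed limits (rad/s): [2.79, 2.79, 3.14, 3.14, 3.14, 3.14].

### API

Orientations are given as a unit quaternion [x, y, z, w].
In Python, from workcell import * gives the robot as it stands. The module is installed in compiled form; this text tells all that it offers.
- The arm moves only by the tool send_rows, never from a script. Its argument "steps" is text: rows parted by semicolons, each of 7 numbers parted by spaces: the opening, from -1 (shut) to 1 (fully open), then the shift along the world's x, y, z in m, then the turn, a rotation vector about the world's x, y, z in rad. A call has exactly 5 rows; each row shifts and turns the commanded pose from where the row before left it; what a row does not reach is not made up. A row lasts 1/12 s, in which the tool goes at most 41.7 mm and 7.16 degrees, less where a joint would pass 70% of its speed; a pose out of reach is approached as far as the arm can. A call is refused whole if a number of a shift passes 0.0417 or a number of a turn 0.125, either way. A call with a gripper value outside its range is refused whole. The fingers move at their own pace and stop on an object; the grip force is fixed at half the most. Time passes only in rows, so rows that do not move let the fingers close, or fill a call up. It gives the time, the measured TCP pose, the force, the opening and the grip force at its end, in the units of the state.
- get_obs(): the state, without advancing time (a new reading comes with each control period).
- camera(name): name is "scene" or "top" or "wrist"; returns a dict with "frame" (384x512x3 uint8, red, green, blue), "range_z" (384x512 float32, m along the optical axis (not along the pixel's ray), 0 where there is no reading), "camera_matrix" (3x3 intrinsics, pixels), "extrinsics" (4x4, takes a point from world to camera coordinates); the wrist camera has in their place "T_tool_cam" (4x4, takes a point from camera to tool coordinates, whose origin is the TCP and whose axes are the flange's). Camera axes: x right, y down, z forward; pixel columns grow to the right and rows downward; lengths in m; the calibration is good to about 2 mm. A picture is of the moment at which its call begins: read the wrist's pose just before it.
- job_done(): hands the job in; it is judged then, once.
The state is a dict: "clock": time; "joint_pos": joint angles; "joint_vel": joint speeds; "tau": joint torques, N m; "eef_pos": TCP position; "tool_rot": TCP orientation; "ft_force": force on the tool from outside, world axes, zero at the start; "ft_torque": the same for the moment, N m; "grip_width": finger opening in m; "grasp_force": force on a finger pad.
Only numpy, scipy, OpenCV 4.12 (cv2) and the standard library are available. Lean on these libraries where they do the work, as an engineer would, in place of code of your own. Each camera call takes 0.05 s, during which the arm holds its last target. There are 200 camera calls.

### The job

Lay the tube level (the round aluminium tube with square grey end blocks) across the stage's plate and push it down past the sprung jaw until it sits fully home in the fork clip with the jaw closed over it. Then turn the stage's two foot knobs until the plate is level, to within about a degree. Let go of everything and leave the other things on the bench where they are.

Things in the scene. Friction and masses are not known exactly. Their poses are not given: they have to be found in the camera images.
- vial: the tube level, loose: round aluminium tube 22 mm thick, 124 mm long between two square grey end blocks 32 x 32 mm, 18 mm thick (160 mm over all), with a small green window; about 120 g. It lies on the bench on its blocks, axis 16 mm above the bench. Either end may go either way. Origin at its centre, x along the tube
- bar: look-alike bystander: plain solid square aluminium bar 150 x 24 x 24 mm lying on the bench, not to be used; origin at the centre of its underside, x along it. It and the tube level may have changed places
- stage: the levelling stage's grey base, fixed, 190 x 220 x 30 mm. Its two foot knobs stand on slanted housings 72 mm wide, left and right of its front half, 70 mm in front of the origin and 145 mm to each side; with the knobs these reach 200 mm to each side and 110 mm high. Origin at the centre of its underside, on the bench; -x is its front (roughly toward the robot), y its left
- plate_top (a point): centre of the top face of the tilting aluminium plate, 150 mm (x) by 180 mm (y) by 8 mm; z is the plate's normal, x and y run as the stage's but tilted. Level, it lies 78 mm above the stage's origin. The plate stands on the rear pivot and on two front feet, 70 mm in front of the plate's centre and 75 mm to each side, which the knobs raise and lower
- pivot (a point): the ball under the middle of the plate's rear, fixed: 70 mm behind (+x) the stage's origin, 66 mm above the bench
- clip (a point): centre of the fork clip: the seated tube's middle, 34 mm above plate_top; axes as plate_top's. The tube lies along y, pushed in along -z (about 5 to 12 N). Two forks 14 mm wide at y = +50 and -50 mm: fixed prong on the -x side, steel jaw on the +x side, tops 35 mm above this point. End blocks go outside the forks, 5 mm play each way.
- jaw (a joint): angle of the sprung steel jaw, rad, 0 = closed, up to 0.6 = open; the passing tube pushes it open and it springs back over the tube. Its two arms, one at each fork, move together. Hinge along the clip's y, 24 mm below and 11.5 mm behind (+x) the clip point
- knob_l_grip (a point): left foot knob, bare metal: a grip bar 64 mm long, 16 mm thick, 28 mm high on a 48 mm disc 6 mm thick; axis leaning 30 degrees from vertical, outward to the stage's side. This point is on the axis, 24 mm out from the housing's face, 10 mm inside the bar's end face; z points outward along the axis, x along the bar (turns with it), y across it
- knob_r_grip (a point): right foot knob, bare metal: a grip bar 64 mm long, 16 mm thick, 28 mm high on a 48 mm disc 6 mm thick; axis leaning 30 degrees from vertical, outward to the stage's side. This point is on the axis, 24 mm out from the housing's face, 10 mm inside the bar's end face; z points outward along the axis, x along the bar (turns with it), y across it
- knob_l (a joint): angle of the left knob, rad, 0.9 to 2.1 at the start, stops at -2.6 and 2.6. Positive: counter-clockwise seen from outside; raises the front left foot, tilting the plate 0.06 rad per rad about the line from pivot to the other foot. At 0 its bar points from front to back. The plate is level when both knobs are at 0. Stiff (0.2 N m), stays where it is left
- knob_r (a joint): angle of the right knob, rad, starts anywhere from -2.1 to 2.1; same sense, stops, zero and friction: positive raises the front right foot, tilting the plate 0.06 rad per rad about the line from pivot to the left foot. This knob and its housing ride on an under-frame that tilts with the plate, 0.06 rad per rad, as the left knob turns
- bottle: bystander: white bottle, 60 mm across, 150 mm high, standing to the left of the stage's rear; origin at the centre of its underside
- jar: bystander: amber jar, 60 mm across, 85 mm high, standing to the right of the stage's rear; origin at the centre of its underside
- beaker: bystander: clear beaker, 70 mm across, 90 mm high; origin at the centre of its underside
- meter: bystander: white hand-held meter 134 x 74 x 27 mm lying on the bench to the left; origin at the centre of its underside
- dish: bystander: flat glass dish, 90 mm across, 20 mm high; origin at the centre of its underside
Mind the look-alikes: they are no part of the job. What is shaped like the vial but black is not meant.

How it is judged:
By the outcome, as a careful person would: the job done as asked, in the order asked, and still so for the second after the job is handed in, with the robot touching nothing.
It also fails if it takes over 72 s, if anything falls off the work surface, if the arm or the gripper's body presses on something with over 40 N, if the wrist force passes 120 N, or if a joint passes its speed limit or range.

## Working session

There is one attempt and no reset: what is moved stays moved. The work goes in short steps, Python scripts to look and compute and a tool call to move; the robot and the scene stay as the last step left them, time stands still between calls to the robot, and variables do not carry over. Pictures are saved under pics/ and viewed, at most 12 in all, crops included, and the job is handed in when it is done.

Besides the shell and the picture viewer there is one more tool, called after "Call:" as a command line: name --argument value ..., lists and objects as JSON in quotes. send_rows: Moves the arm, as the interface text tells. Its arguments: {"type":"object","properties":{"steps":{"type":"string"}},"required":["steps"]}

```bash
mkdir -p pics; cat > h.py <<'E'
from workcell import *
import numpy as np, cv2
from scipy.spatial.transform import Rotation as R
def cam(n):
    o=get_obs(); c=camera(n); c['o']=o
    if 'extrinsics' in c: c['T']=np.linalg.inv(c['extrinsics'])
    else:
        t=np.eye(4); t[:3,:3]=R.from_quat(o['tool_rot']).as_matrix(); t[:3,3]=o['eef_pos']; c['T']=t@c['T_tool_cam']
    K=c['camera_matrix']; d=c['range_z']; v,u=np.mgrid[:384,:512]
    p=np.stack([(u-K[0,2])/K[0,0]*d,(v-K[1,2])/K[1,1]*d,d],-1)
    c['P']=p@c['T'][:3,:3].T+c['T'][:3,3]; c['P'][d==0]=np.nan
    return c
def save(c,f,crop=None,s=1.5):
    im=c['frame'][:,:,::-1]
    if crop: a,b,e,g=crop; im=im[b:g,a:e]
    cv2.imwrite(f,cv2.resize(im,None,fx=s,fy=s,interpolation=cv2.INTER_CUBIC))
E
python3 - <<'E'
from h import *
import pickle
for n in ['scene','top']:
    c=cam(n); save(c,f'pics/{n}.png'); pickle.dump(c,open(n+'.pkl','wb'))
    print(n,c['T'].round(3))
o=get_obs(); print(o)
E
```

```text
scene [[ 0.273  0.574 -0.772  1.505]
 [ 0.962 -0.179  0.207 -0.265]
 [-0.02  -0.799 -0.601  0.867]
 [ 0.     0.     0.     1.   ]]
top [[ 0.024 -0.996  0.085  0.408]
 [-1.    -0.022  0.013 -0.028]
 [-0.011 -0.086 -0.996  1.079]
 [ 0.     0.     0.     1.   ]]
{'clock': 0.1, 'joint_pos': array([ 1.19299294e+00,  2.41329816e-01,  3.87787239e-03,  1.33518000e+00,
       -3.27619279e-05,  1.57077980e+00]), 'joint_vel': array([-0.00082229, -0.0002682 ,  0.00474434,  0.00088356, -0.00033587,
       -0.00036791]), 'tau': array([ 5.88414568e-04, -3.73138225e+01,  2.53010273e+01,  1.08727132e-02,
        2.98363250e-05, -1.24373275e-05]), 'eef_pos': array([0.18424681, 0.46422528, 0.23051309]), 'tool_rot': array([ 1.87772030e-01,  9.82212208e-01, -9.04558313e-04, -1.56264581e-04]), 'ft_force': array([-0.89030478, -0.28641716,  0.29309608]), 'ft_torque': array([ 0.0172101 , -0.05453326,  0.04883466]), 'grasp_force': 0.0, 'grip_width': 0.08578245233659945}
```

View pics/scene.png

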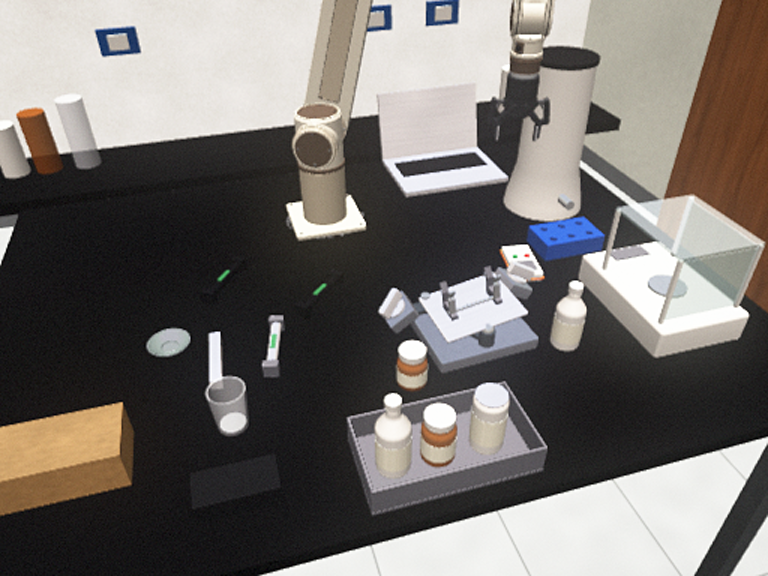

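View pics/top.png

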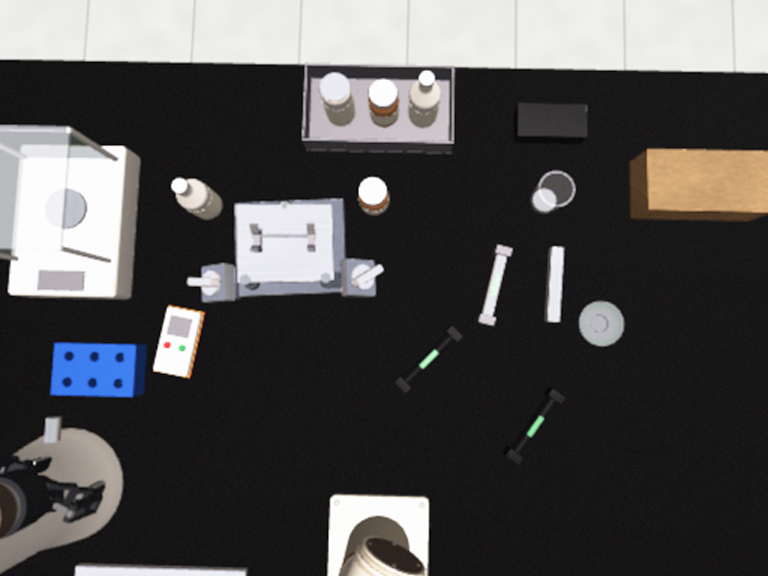

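Candidates in the top picture are the aluminium tube with grey blocks and a green window at (495,285), the plain white bar at (556,284), and two black tubes at (430,358) and (535,427). The first fits the vial: it is the only light-coloured one with end blocks. I'll confirm it in a crop and measure.

```bash
python3 - <<'E'
from h import *
import pickle
c=pickle.load(open('top.pkl','rb')); save(c,'pics/crop.png',(120,120,390,225),2.9)
P=c['P']; print(np.nanmedian(P[250:300,280:330,2]))
def blob(x0,y0,x1,y1,zl,zh,name):
    p=P[y0:y1,x0:x1].reshape(-1,3); p=p[(p[:,2]>zl)&(p[:,2]<zh)]
    r=cv2.minAreaRect((p[:,:2]*1000).astype(np.float32))
    print(name,len(p),'med',np.median(p,0).round(4),'rect',np.round(r[0],1),np.round(r[1],1),round(r[2],1),'corners',cv2.boxPoints(r).round(0).tolist())
    return p
p=blob(310,158,348,222,.008,.06,'vial')
blob(360,158,380,220,.008,.06,'bar')
p=blob(150,125,235,205,.018,.04,'base')
p=blob(155,130,228,200,.055,.10,'plate')
A=np.c_[p[:,:2],np.ones(len(p))]; w=np.ones(len(p),bool)
for i in range(8):
    k=np.linalg.lstsq(A[w],p[w,2],rcond=None)[0]; w=abs(A@k-p[:,2])<max(.003,.01-.002*i)
print('plate plane',k,w.sum()); r=cv2.minAreaRect((p[w][:,:2]*1000).astype(np.float32)); print(r)
for n,(a,b,e,g) in dict(L=(118,170,158,205),R=(226,168,262,202)).items():
    blob(a,b,e,g,.085,.2,'knob'+n)
    for y in range(b,g,3): print(y,(P[y,a:e:3,2]*1000).round(0))
E
```

```text
6.33720214817668e-05
vial 455 med [ 0.5116 -0.2165  0.0264] rect [ 511.3 -217.3] [ 32.5 160.1] 77.1 corners [[430.0, -215.0], [586.0, -251.0], [593.0, -219.0], [437.0, -184.0]]
bar 466 med [ 0.5149 -0.3361  0.0232] rect [ 516.7 -337.7] [ 25.3 148.7] 87.0 corners [[442.0, -346.0], [590.0, -354.0], [592.0, -329.0], [443.0, -321.0]]
base 1084 med [0.546  0.1523 0.0299] rect [576.7 194.1] [194.7 221.1] 3.9 corners [[472.0, 298.0], [487.0, 77.0], [681.0, 90.0], [666.0, 311.0]]
plate 3151 med [0.5757 0.1928 0.0794] rect [572.2 194.6] [183.4 213.2] 5.2 corners [[471.0, 292.0], [490.0, 80.0], [673.0, 97.0], [654.0, 309.0]]
plate plane [-0.02262422  0.13386563  0.06608118] 2585
((580.4234619140625, 192.40359497070312), (154.89122009277344, 178.68394470214844), 4.167670249938965)
knobL 98 med [0.498  0.3289 0.0966] rect [497.1 337.5] [15.8 54. ] 1.2 corners [[489.0, 364.0], [490.0, 310.0], [506.0, 311.0], [504.0, 365.0]]
170 [ 2.  1. -1.  1.  2.  0. -1. -2.  3.  1.  4. -1.  1. 31.]
173 [ 2.  3.  3. -1.  1.  2.  2.  2. -0.  0. -1. -2. -1. 29.]
176 [ 2.  1. -2. -2.  3.  3.  1.  0. -2. 71. 74. 65
[... 697 characters left out ...]
.0, 18.0], [528.0, 26.0], [510.0, 62.0]]
168 [30. 22. -3.  3. -1.  1. -3.  1. -0. -0. -0.  0.]
171 [30. 26.  0.  1.  0.  1. -2.  0. -3.  3.  1. -0.]
174 [29. 65. 67. 66. 62. 55. 49. 36.  1. -0.  1. -1.]
177 [31. 67. 73. 69. 65. 60. 46. 41. 64. 71. -0. -0.]
180 [32. 66. 74. nan 72. 63. 60. 80. 77. 69.  1. -1.]
183 [46. 63. 74. 75. 74. 90. 91. 86. 82. -2. -1. -2.]
186 [ 43.  67.  73.  86. 100.  97.  89.  50.  -1.   2.  -0.   2.]
189 [42. 68. 75. 86. 99. 93. 57. 50. -0. -0. -2. -1.]
192 [33. 67. 74. 71. 61. 63. 60. 45. -0. -3. -2.  2.]
195 [18. 65. 75. 70. 63. 56. 55. 44. -2. -2.  0.  1.]
198 [ 2. -3. 44. 46. 38. 37. 38.  1. -2. -1. -1. -1.]
201 [ 0.  2. -3.  0.  3. -1.  3. -1. -4. -0. -0. -2.]
```

View pics/crop.png

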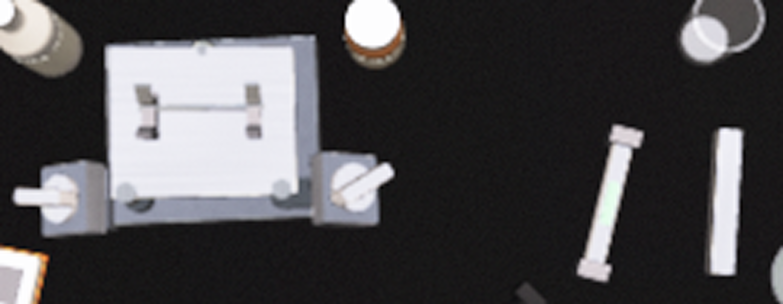

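The crop shows the vial at crop (610,200), with grey end blocks and a green window. The bar at (725,200) is plain. The stage has a yaw of about 3.9°, and the knob angles are roughly L ≈ +1.5 and R ≈ -1.0. I'm moving over the vial now.

Call:
send_rows --steps "0.2 0.0163 -0.034 -0.003 0 0 0.008;0.2 0.0163 -0.034 -0.003 0 0 0.008;0.2 0.0163 -0.034 -0.003 0 0 0.008;0.2 0.0163 -0.034 -0.003 0 0 0.008;0.2 0.0163 -0.034 -0.003 0 0 0.008"

```text
clock: 0.52
eef_pos: [0.2659, 0.293, 0.2157]
tool_rot: [0.167, 0.986, -0.0, -0.0]
ft_force: [1.4, 0.3, 0.8]
grip_width: 0.051
grasp_force: 0.0
```

Call:
send_rows --steps "0.2 0.0163 -0.034 -0.003 0 0 0.008;0.2 0.0163 -0.034 -0.003 0 0 0.008;0.2 0.0163 -0.034 -0.003 0 0 0.008;0.2 0.0163 -0.034 -0.003 0 0 0.008;0.2 0.0163 -0.034 -0.003 0 0 0.008"

```text
clock: 0.93
eef_pos: [0.3475, 0.1229, 0.2011]
tool_rot: [0.148, 0.989, 0.0, 0.0]
ft_force: [0.4, 0.6, 0.2]
grip_width: 0.0516
grasp_force: 0.0
```

Call:
send_rows --steps "0.2 0.0163 -0.034 -0.003 0 0 0.008;0.2 0.0163 -0.034 -0.003 0 0 0.008;0.2 0.0163 -0.034 -0.003 0 0 0.008;0.2 0.0163 -0.034 -0.003 0 0 0.008;0.2 0.0163 -0.034 -0.003 0 0 0.008"

```text
clock: 1.35
eef_pos: [0.429, -0.0472, 0.1859]
tool_rot: [0.129, 0.992, 0.0, -0.0]
ft_force: [1.1, 1.2, -0.4]
grip_width: 0.051
grasp_force: 0.0
```

Call:
send_rows --steps "0.2 0.0163 -0.034 -0.003 0 0 0.008;0.2 0.0163 -0.034 -0.003 0 0 0.008;0.2 0.0163 -0.034 -0.003 0 0 0.008;0.2 0.0163 -0.034 -0.003 0 0 0.008;0.2 0.0163 -0.034 -0.003 0 0 0.008"

```text
clock: 1.77
eef_pos: [0.5105, -0.217, 0.1706]
tool_rot: [0.109, 0.994, 0.0, -0.001]
ft_force: [0.6, 0.6, 1.4]
grip_width: 0.0514
grasp_force: 0.0
```

```bash
python3 - <<'E'
from h import *
c=cam('wrist'); save(c,'pics/w1.png'); o=c['o']; print(o['joint_pos'].round(3),o['eef_pos'].round(4))
P=c['P'];m=(P[...,2]>.008)&(P[...,2]<.05)&(abs(P[...,0]-.51)<.12)&(abs(P[...,1]+.217)<.065)
r=cv2.minAreaRect((P[m][:,:2]*1000).astype(np.float32)); print(m.sum(),r,P[m].max(0),P[m].min(0))
m2=m&(P[...,2]>.018)&(np.hypot(P[...,0]-.511,P[...,1]+.217)<.05); p=P[m2]
d=np.linalg.svd(p[:,:2]-p[:,:2].mean(0),full_matrices=False)[2][0];print(p.mean(0),np.degrees(np.arctan2(d[1],d[0])),p[:,2].max())
E
```

```text
[-0.402  0.381  0.041  1.232  0.    -0.184] [ 0.5105 -0.217   0.1706]
3535 ((492.898681640625, -211.99606323242188), (55.159263610839844, 207.05419921875), 67.93925476074219) [ 0.59527875 -0.15200829  0.034275  ] [ 0.40531934 -0.25433775  0.00802451]
[ 0.50759354 -0.21932352  0.0250741 ] -13.229605442940562 0.02964975628355715
```

View pics/w1.png

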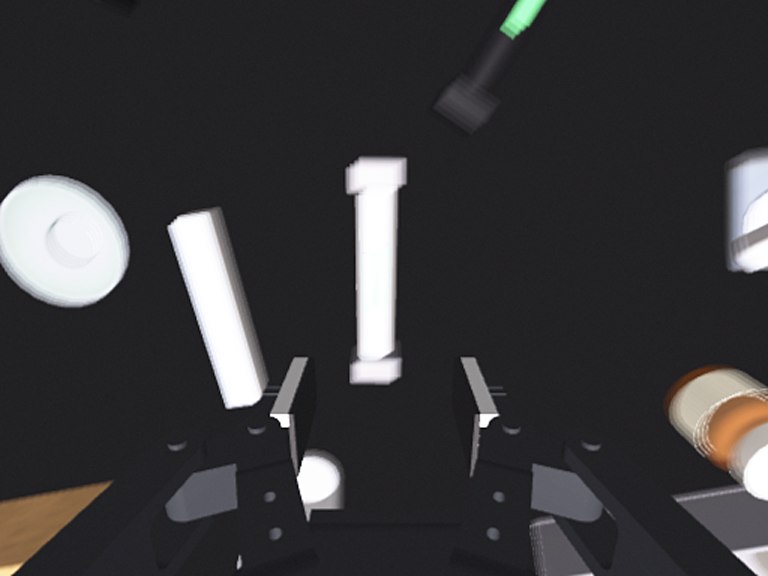

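Call:
send_rows --steps "0.2 0.0005 -0.0013 -0.035 0 0 0;0.2 0 0 -0.035 0 0 0;0.2 0 0 -0.035 0 0 0;0.2 0 0 -0.034 0 0 0;0.2 0 0 -0.016 0 0 0"

```text
clock: 2.23
eef_pos: [0.5073, -0.215, 0.0114]
tool_rot: [0.109, 0.994, 0.001, -0.004]
ft_force: [-0.7, -0.5, -0.2]
grip_width: 0.0508
grasp_force: 0.0
```

Call:
send_rows --steps "0.2 0 0 -0.0116 0 0 0;0.2 0 0 0 0 0 0;-0.6 0 0 0 0 0 0;-0.8 0 0 0 0 0 0;-0.8 0 0 0 0 0 0"

```text
clock: 2.65
eef_pos: [0.512, -0.2169, 0.0062]
tool_rot: [0.109, 0.994, -0.0, 0.001]
ft_force: [-0.1, 0.5, -0.9]
grip_width: 0.0197
grasp_force: 58.6
```

Call:
send_rows --steps "-0.8 0 0 0 0 0 0;-0.8 0 0 0 0 0 0;-0.8 0 0 0 0 0 0;-0.8 0 0 0 0 0 0;-0.8 0 0 0 0 0 0"

```text
clock: 3.07
eef_pos: [0.5119, -0.2169, 0.0061]
tool_rot: [0.109, 0.994, -0.0, 0.001]
ft_force: [-0.9, 0.5, 6.4]
grip_width: 0.0197
grasp_force: 59.1
```

```bash
python3 - <<'E'
from h import *
import pickle
for n in ['top','scene']:
    P=pickle.load(open(n+'.pkl','rb'))['P'].reshape(-1,3)
    s=P[(abs(P[:,0]-.577)<.2)&(abs(P[:,1]-.194)<.2)]
    b=s[(abs(s[:,2]-.03)<.004)]; print(n,'base rect',[np.round(v,1) for v in cv2.minAreaRect((b[:,:2]*1000).astype(np.float32))])
    p=s[(abs(s[:,0]-.577)<.085)&(abs(s[:,1]-.194)<.1)&(s[:,2]>.055)]
    w=np.ones(len(p),bool);A=np.c_[p[:,:2],np.ones(len(p))]
    for i in range(10):
        k=np.linalg.lstsq(A[w],p[w,2],rcond=None)[0]; w=abs(A@k-p[:,2])<max(.003,.012-.002*i)
    print('plane',k.round(4), 'z at .577,.194', k@[.577,.194,1]); print('rect',[np.round(v,1) for v in cv2.minAreaRect((p[w][:,:2]*1000).astype(np.float32))])
    nrm=np.array([-k[0],-k[1],1]);nrm/=np.linalg.norm(nrm)
    yx=np.array([np.cos(.067),np.sin(.067),0]);x=yx-nrm*(yx@nrm);x/=np.linalg.norm(x);y=np.cross(nrm,x)
    c0=np.array([.577,.194-.0016,0]);c0[2]=k@[c0[0],c0[1],1]
    q=(p-c0)@np.c_[x,y,nrm]*1000
    q=q[(q[:,2]>8)]
    for lo,hi in [(8,30),(30,50),(50,62),(62,75)]:
        for sg in (1,-1):
            for xs in (1,-1):
                t=q[(q[:,2]>lo)&(q[:,2]<hi)&(q[:,1]*sg>20)&(q[:,0]*xs>0)]
                if len(t)>2: print((lo,hi),len(t),'y',t[:,1].min().round(1),t[:,1].max().round(1),'x',t[:,0].min().round(1),t[:,0].max().round(1),'z',t[:,2].max().round(1))
E
```

```text
top base rect [array([527.3, 197. ]), array([386.5, 309.8]), np.float64(88.1)]
plane [-0.0228  0.134   0.0662] z at .577,.194 0.078996057874548
rect [array([580.4, 192.4]), array([154.9, 178.7]), np.float64(4.2)]
(8, 30) 64 y 21.4 60.2 x 0.3 29.3 z 25.5
(8, 30) 17 y 42.9 56.0 x -16.3 -1.6 z 25.4
(8, 30) 55 y -59.7 -20.0 x 0.4 26.2 z 27.9
(8, 30) 11 y -71.0 -45.3 x -74.2 -1.1 z 25.4
(30, 50) 6 y 42.7 55.6 x 10.1 19.1 z 48.6
(30, 50) 6 y 43.0 55.6 x -15.9 -11.9 z 48.1
(30, 50) 3 y -52.0 -46.6 x 10.4 11.1 z 47.4
(30, 50) 7 y -56.7 -43.2 x -15.1 -11.0 z 48.9
(50, 62) 20 y 43.0 56.3 x 11.4 18.1 z 61.6
(50, 62) 12 y 44.1 56.8 x -23.2 -13.2 z 61.5
(50, 62) 15 y -55.1 -44.0 x 9.5 16.0 z 61.0
(50, 62) 19 y -56.9 -43.3 x -25.5 -15.4 z 61.8
(62, 75) 17 y 42.4 55.6 x 17.2 23.8 z 73.5
(62, 75) 7 y 43.4 56.5 x -23.7 -20.5 z 64.0
(62, 75) 17 y -55.8 -44.7 x 15.2 21.9 z 72.4
(62, 75) 4 y -54.2 -51.4 x -26.0 -23.4 z 64.6
scene base rect [array([547.6, 196. ]), array([320.7, 409.4]), np.float64(3.0)]
plane [-0.023   0.1301  0.0682] z at .577,.194 0.08015305278540025
rect [array([580.9, 191. ]), array([160.7, 180.2]), np.float64(3.2)]
(8, 30) 64 y 21.9 56.4 x 0.1 32.2 z 28.9
(8, 30) 21 y 41.3 56.7 x -15.2 -0.8 z 29.6
(8, 30) 66 y -62.5 -20.1 x 0.1 34.3 z 28.5
(8, 30) 15 y -59.3 -51.1 x -16.1 -0.5 z 28.3
(30, 50) 29 y 40.8 55.5 x 15.5 24.7 z 49.8
(30, 50) 26 y 41.3 55.3 x -14.9 -6.9 z 49.6
(30, 50) 31 y -59.2 -44.8 x 14.1 24.0 z 49.9
(30, 50) 21 y -58.2 -45.7 x -15.9 -7.4 z 47.5
(50, 62) 10 y 41.0 55.1 x 13.2 23.2 z 61.9
(50, 62) 23 y 41.7 56.6 x -20.8 -9.4 z 61.9
(50, 62) 9 y -57.1 -44.0 x 12.6 21.1 z 61.8
(50, 62) 27 y -58.3 -43.3 x -24.0 -10.2 z 61.9
(62, 75) 10 y 40.4 54.6 x 21.1 28.7 z 72.0
(62, 75) 12 y -58.1 -44.3 x 21.5 27.2 z 72.8
```

Call:
send_rows --steps "-0.8 0 0 0.01 0 0 0;-0.8 0 0 0.03 0 0 0;-0.8 0 0 0.04 0 0 0;-0.8 0 0 0.04 0 0 0;-0.8 0 0 0.04 0 0 0"

```text
clock: 3.48
eef_pos: [0.51, -0.2162, 0.1663]
tool_rot: [0.109, 0.994, 0.0, -0.001]
ft_force: [0.7, 0.2, -1.7]
grip_width: 0.02
grasp_force: 58.8
```

Call:
send_rows --steps "-0.8 0.0045 0.0263 0.01 0 0 -0.0863;-0.8 0.0045 0.0263 0.01 0 0 -0.0863;-0.8 0.0045 0.0263 0.01 0 0 -0.0863;-0.8 0.0045 0.0263 0.01 0 0 -0.0863;-0.8 0.0045 0.0263 0.01 0 0 -0.0863"

```text
clock: 3.9
eef_pos: [0.5329, -0.0839, 0.2156]
tool_rot: [0.321, 0.947, -0.0, -0.0]
ft_force: [0.6, 0.5, -1.0]
grip_width: 0.0202
grasp_force: 58.8
```

Call:
send_rows --steps "-0.8 0.0045 0.0263 0 0 0 -0.0863;-0.8 0.0045 0.0263 0 0 0 -0.0863;-0.8 0.0045 0.0263 0 0 0 -0.0863;-0.8 0.0045 0.0263 0 0 0 -0.0863;-0.8 0.0045 0.0263 0 0 0 -0.0863"

```text
clock: 4.32
eef_pos: [0.5555, 0.0477, 0.215]
tool_rot: [0.516, 0.856, -0.0, -0.0]
ft_force: [0.4, -0.2, -1.4]
grip_width: 0.0201
grasp_force: 58.7
```

Call:
send_rows --steps "-0.8 0.0045 0.0263 0 0 0 -0.0863;-0.8 0.0045 0.0263 0 0 0 -0.0863;-0.8 0.0045 0.0263 0 0 0 -0.0863;-0.8 0.0045 0.0263 0 0 0 -0.0863;-0.8 0.0045 0.0263 0 0 0 -0.0863"

```text
clock: 4.73
eef_pos: [0.578, 0.1791, 0.2148]
tool_rot: [0.688, 0.726, -0.0, -0.0]
ft_force: [0.9, -0.1, -1.1]
grip_width: 0.0199
grasp_force: 58.7
```

Call:
send_rows --steps "-0.8 0 0 0 0.067 0.0113 0;-0.8 0 0 0 0.067 0.0113 0;-0.8 0 0 0 0 0 0;-0.8 0 0 0 0 0 0;-0.8 0 0 0 0 0 0"

```text
clock: 5.15
eef_pos: [0.5782, 0.1775, 0.2148]
tool_rot: [0.685, 0.726, 0.04, -0.054]
ft_force: [-0.4, 0.2, -1.1]
grip_width: 0.0199
grasp_force: 58.8
```

```bash
cat > meas.py <<'E'
from h import *
k=np.array([-.0229,.133]);n=np.array([-k[0],-k[1],1]);n/=np.linalg.norm(n)
h=np.array([np.cos(.058),np.sin(.058),0]);x=h-n*(h@n);x/=np.linalg.norm(x);y=np.cross(n,x)
B=np.c_[x,y,n]; clip=np.array([.5778,.1879,.1125])
goalR=np.c_[y,x,-n]
o=get_obs(); Rt=R.from_quat(o['tool_rot'])
E
python3 - <<'E'
from meas import *
print(o['eef_pos'].round(4),o['joint_pos'].round(2),'rotvec err world',(R.from_matrix(goalR)*Rt.inv()).as_rotvec().round(4),'tcp in clip mm',((o['eef_pos']-clip)@B*1000).round(1))
Rm=Rt.as_matrix()
cs=[cam('wrist'),cam('top'),cam('scene')]
for c in cs:
    q=(c['P'].reshape(-1,3)-o['eef_pos'])@Rm*1000   # tool frame
    m=(abs(q[:,0])<110)&(abs(q[:,1])<25)&(q[:,2]>-45)&(q[:,2]<14)
    t=q[m]
    for lo,hi in [(-100,-60),(-60,-25),(25,60),(60,100)]:
        s=t[(t[:,0]>lo)&(t[:,0]<hi)]
        if len(s)>4: print((lo,hi),len(s),'min',np.percentile(s,3,axis=0).round(1),'max',np.percentile(s,97,axis=0).round(1))
save(cs[0],'pics/w2.png')
E
```

```text
[0.5782 0.1775 0.2148] [0.23 0.45 0.26 1.37 0.13 1.74] rotvec err world [-0.0006 -0.0001  0.0012] tcp in clip mm [ -1.7   3.3 102.8]
(-100, -60) 84 min [-67.9 -15.4  -1.3] max [-65.7  15.7   5.4]
(-60, -25) 1296 min [-49.4  -9.7 -21.6] max [-25.7  10.5 -13.2]
(25, 60) 3235 min [ 26.2  -9.5 -26.1] max [ 59.5  11.2 -13.9]
(60, 100) 3188 min [ 60.6 -13.7 -27.3] max [ 75.6  15.7 -12.5]
(-100, -60) 129 min [-80.1 -18.9 -28. ] max [-60.5  12.9   3.2]
(-60, -25) 126 min [-58.1 -13.7 -22.8] max [-26.7   4.7  -9.1]
(-100, -60) 121 min [-81.9 -15.1 -29. ] max [-63.8  16.8   1.7]
(-60, -25) 89 min [-59.2  -6.1 -23.5] max [-26.2  11.5  -4.2]
(25, 60) 86 min [ 26.3  -5.  -24.2] max [59.8 15.1 -4.1]
(60, 100) 100 min [ 60.6 -15.1 -28. ] max [77.4 18.2  4.5]
```

View pics/w2.png

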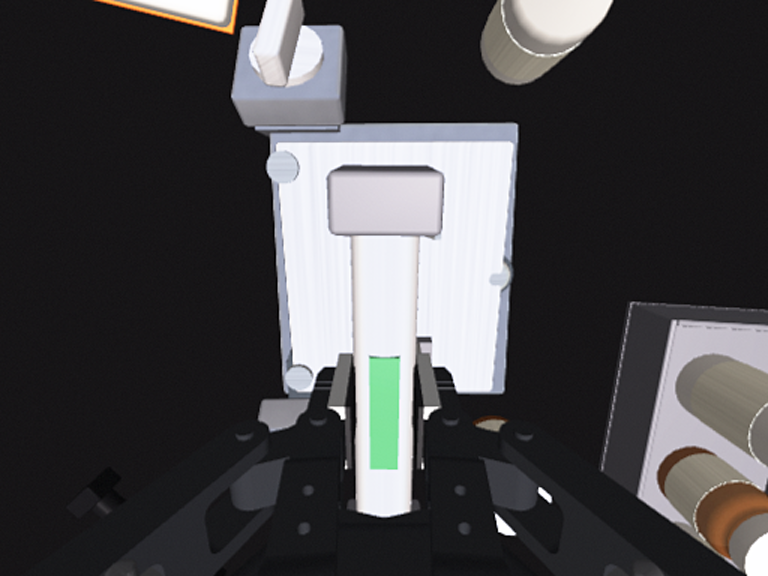

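The wrist view shows the vial held straight, with its green window at (385,415) and the upper block at (385,200). It is aligned with the plate, and the right fork is hidden under it. I'm lowering to just above the forks.

Call:
send_rows --steps "-0.8 0 0.0017 -0.0155 0 0 -0.001;-0.8 0 0.0017 -0.0155 0 0 0;-0.8 0 0.0016 -0.0155 0 0 0;-0.8 0 0.0016 -0.016 0 0 0;-0.8 0 0 0 0 0 0"

```text
clock: 5.72
eef_pos: [0.576, 0.1844, 0.1486]
tool_rot: [0.685, 0.726, 0.038, -0.056]
ft_force: [-0.0, -1.1, -1.4]
grip_width: 0.0198
grasp_force: 58.8
```

```bash
python3 - <<'E'
from meas import *
print(o['eef_pos'].round(4),'tcp in clip mm',((o['eef_pos']-clip)@B*1000).round(1),o['ft_force'])
c=cam('scene');a=c['frame'][170:250,260:360,::-1]
t=cam('top');b=t['frame'][130:210,125:265,::-1]
f=lambda i,s:cv2.resize(i,None,fx=s,fy=s,interpolation=cv2.INTER_CUBIC)
a=f(a,5)[:,:400] if 0 else f(a,4);b=f(b,2.85)[:, :]
h=max(a.shape[0],b.shape[0]);pad=lambda i:np.vstack([i,np.zeros((h-i.shape[0],i.shape[1],3),np.uint8)])
cv2.imwrite('pics/pre.png',np.hstack([pad(a),pad(b)]))
for cc in (c,t):
    q=(cc['P'].reshape(-1,3)-clip)@B*1000
    m=(abs(q[:,0])<30)&(abs(q[:,1])<90)&(q[:,2]>15)&(q[:,2]<75);q=q[m]
    for lo,hi in [(-90,-60),(-57,-43),(-40,-25),(25,40),(43,57),(60,90)]:
        for zl,zh in [(15,36),(36,75)]:
            s=q[(q[:,1]>lo)&(q[:,1]<hi)&(q[:,2]>zl)&(q[:,2]<zh)]
            if len(s)>4: print((lo,hi),(zl,zh),len(s),np.percentile(s,3,axis=0).round(1),np.percentile(s,97,axis=0).round(1))
E
```

```text
[0.576  0.1844 0.1486] tcp in clip mm [-2.5  1.5 36.2] [-0.02721822 -1.11840432 -1.43167261]
(-90, -60) (15, 36) 11 [-13.8 -80.3  32. ] [ 12.7 -65.7  35.8]
(-90, -60) (36, 75) 103 [-17.1 -80.8  37.9] [ 13.4 -62.9  64.1]
(-57, -43) (15, 36) 26 [-15.4 -56.4  15.5] [ 25.7 -43.9  34.5]
(-57, -43) (36, 75) 40 [ -6.9 -56.2  37.4] [ 25.9 -43.3  58.6]
(-40, -25) (36, 75) 34 [ -6.2 -39.   42.1] [  9.4 -25.9  60.1]
(25, 40) (36, 75) 22 [ 2.4 25.3 42.5] [10.1 39.2 56.8]
(43, 57) (15, 36) 31 [-16.3  43.1  15.7] [24.7 55.9 35.6]
(43, 57) (36, 75) 35 [-7.2 43.8 42. ] [ 9.7 56.6 59.2]
(60, 90) (15, 36) 6 [ 2.2 63.2 30.9] [13.  76.1 35. ]
(60, 90) (36, 75) 90 [-16.4  61.   38.8] [15.6 77.7 65. ]
(-90, -60) (36, 75) 106 [-20.9 -79.1  46.3] [ 10.8 -60.6  65.8]
(-57, -43) (15, 36) 41 [-25.2 -55.5  17.9] [ 20.1 -43.7  34.1]
(-57, -43) (36, 75) 49 [-15.5 -55.6  36.4] [ 22.2 -45.   60.3]
(-40, -25) (36, 75) 51 [-15.4 -40.   47.5] [  5.3 -26.7  59.6]
```

View pics/pre.png

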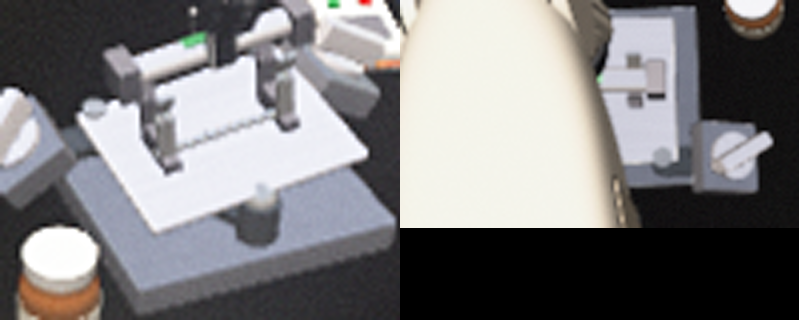

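The pre-insert picture shows the tube just over the forks (left part, forks at (160,130) and (275,90)) with the end blocks outside them. It needs about +2.5 mm in x, then I can push.

Call:
send_rows --steps "-0.8 0.0025 0.0001 0 0 0 0;-0.8 -0.0002 0.0013 -0.0099 0 0 0;-0.8 -0.0002 0.0013 -0.0099 0 0 0;-0.8 -0.0002 0.0013 -0.0099 0 0 0;-0.8 0 0 0 0 0 0"

```text
clock: 6.23
eef_pos: [0.579, 0.1885, 0.1197]
tool_rot: [0.685, 0.726, 0.04, -0.055]
ft_force: [0.4, -0.4, -1.2]
grip_width: 0.0202
grasp_force: 58.9
```

```bash
python3 - <<'E'
from meas import *
print('tcp in clip mm',((o['eef_pos']-clip)@B*1000).round(1),o['ft_force']@B,o['ft_torque'])
E
```

```text
tcp in clip mm [1.2 1.5 7.1] [ 0.42787882 -0.57401996 -1.08800887] [-0.18608032 -0.07895368  0.01665569]
```

Call:
send_rows --steps "-0.8 -0.001 0.0009 -0.007 0 0 0;-0.8 -0.0001 0.0007 -0.005 0 0 0;-0.8 0 0 0 0 0 0;-0.8 -0.0001 0.0007 -0.005 0 0 0;-0.8 0 0 0 0 0 0"

```text
clock: 6.65
eef_pos: [0.5808, 0.1911, 0.1058]
tool_rot: [0.685, 0.726, 0.042, -0.053]
ft_force: [5.6, -0.0, 1.1]
grip_width: 0.0197
grasp_force: 59.3
```

```bash
python3 - <<'E'
from meas import *
print('tcp in clip mm',((o['eef_pos']-clip)@B*1000).round(1),o['ft_force']@B,o['ft_torque'])
E
```

```text
tcp in clip mm [ 3.2  2.1 -7. ] [ 5.52760752 -0.18520522  1.19327148] [-0.19997521 -1.04388447  0.10478575]
```

Call:
send_rows --steps "-0.8 0.002 0.0001 0 0 0 0;-0.8 -0.0001 0.0004 -0.003 0 0 0;-0.8 -0.0001 0.0004 -0.003 0 0 0;-0.8 0 0 0 0 0 0;-0.8 0 0 0 0 0 0"

```text
clock: 7.07
eef_pos: [0.5812, 0.1914, 0.1028]
tool_rot: [0.685, 0.725, 0.042, -0.053]
ft_force: [-3.0, -4.4, 16.7]
grip_width: 0.02
grasp_force: 61.0
```

```bash
python3 - <<'E'
from meas import *
print('tcp in clip mm',((o['eef_pos']-clip)@B*1000).round(1),o['ft_force']@B,o['ft_torque'])
c=cam('scene'); save(c,'pics/ins.png',(260,160,370,250),6)
E
```

```text
tcp in clip mm [  3.8   1.9 -10. ] [-3.5151386  -1.95500679 17.0965589 ] [-0.61139416  0.81637587  0.25806352]
```

View pics/ins.png

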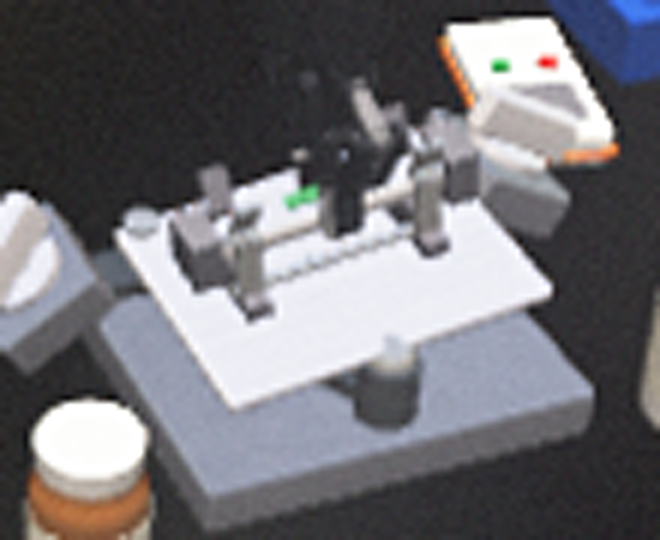

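Call:
send_rows --steps "-0.8 0 0.0003 -0.002 0 0 0;-0.8 0 0 0 0 0 0;-0.8 0 0.0002 -0.0015 0 0 0;-0.8 0 0 0 0 0 0;-0.8 0 0 0 0 0 0"

```text
clock: 7.53
eef_pos: [0.5813, 0.1914, 0.1026]
tool_rot: [0.685, 0.725, 0.043, -0.053]
ft_force: [-10.5, -7.8, 32.7]
grip_width: 0.0198
grasp_force: 62.6
```

```bash
python3 - <<'E'
from meas import *
print('tcp in clip mm',((o['eef_pos']-clip)@B*1000).round(1),o['ft_force']@B,o['ft_torque'])
c=cam('scene'); q=(c['P'].reshape(-1,3)-clip)@B*1000
for lo,hi in [(-80,-62),(-57,-43),(43,57),(62,80)]:
  for zl,zh in [(-16,14),(14,45)]:
    s=q[(q[:,1]>lo)&(q[:,1]<hi)&(abs(q[:,0])<40)&(q[:,2]>zl)&(q[:,2]<zh)]
    if len(s)>4: print(lo,zl,len(s),np.percentile(s,3,axis=0).round(1),np.percentile(s,97,axis=0).round(1))
E
```

```text
tcp in clip mm [  3.9   2.  -10.2] [-11.4044077   -2.76307215  33.16099541] [-0.95482508  2.19171281  0.42562244]
-80 -16 57 [ -9.5 -79.9 -13.1] [ 19.7 -63.   13.4]
-80 14 39 [-11.5 -79.   14.9] [ 20.  -63.8  19.8]
-57 -16 47 [-13.3 -56.3 -13.2] [ 24.  -44.7  13. ]
-57 14 49 [-19.9 -56.7  14.7] [ 27.1 -43.5  37.9]
43 -16 45 [-11.4  43.6 -14.5] [24.5 55.5 13.5]
43 14 32 [-20.1  43.1  16.5] [25.9 55.7 37.1]
62 -16 43 [ 13.   62.2 -11.1] [21.5 78.  13.3]
62 14 35 [-10.8  63.5  14.6] [17.9 79.  18.9]
```

Call:
send_rows --steps "-0.8 0.001 -0.0003 0.0025 0 0 0;-0.8 0 0 0 0 0 0;0 0 0 0 0 0 0;0 0 0 0 0 0 0;0 0 0 0 0 0 0"

```text
clock: 8.0
eef_pos: [0.5808, 0.1918, 0.0976]
tool_rot: [0.685, 0.725, 0.04, -0.055]
ft_force: [1.2, 0.9, 0.8]
grip_width: 0.0431
grasp_force: 0.0
```

Call:
send_rows --steps "0 0.0005 -0.0026 0.0198 0 0 0;0 0.0008 -0.005 0.038 0 0 0;0 0.0008 -0.005 0.038 0 0 0;0 0 -0.03 0.02 0 0 0;0 -0.03 -0.04 0.02 0 0 0"

```text
clock: 8.42
eef_pos: [0.564, 0.119, 0.2309]
tool_rot: [0.684, 0.726, 0.043, -0.053]
ft_force: [0.9, -0.9, 1.1]
grip_width: 0.0428
grasp_force: 0.0
```

Call:
send_rows --steps "0 -0.04 -0.04 0 -0.0675 -0.0115 0;0 -0.04 -0.04 0 -0.0675 -0.0115 0;0 -0.04 -0.04 0 0 0 0;0 -0.04 -0.04 0 0 0 0;0 0 0 0 0 0 0"

```text
clock: 8.83
eef_pos: [0.436, -0.0025, 0.2282]
tool_rot: [0.688, 0.726, -0.004, -0.002]
ft_force: [-0.9, -0.2, -0.1]
grip_width: 0.0428
grasp_force: 0.0
```

```bash
python3 - <<'E'
from meas import *
import pickle
print(o['eef_pos'],o['joint_pos'].round(2))
t=cam('top');c=cam('scene'); pickle.dump((t,c),open('post.pkl','wb'))
a=cv2.resize(t['frame'][125:210,120:262,::-1],None,fx=2.8,fy=2.8,interpolation=2); b=cv2.resize(c['frame'][160:250,250:365,::-1],None,fx=3.4,fy=3.4,interpolation=2)
h=max(len(a),len(b));pad=lambda i:np.vstack([i,np.zeros((h-len(i),i.shape[1],3),np.uint8)])
cv2.imwrite('pics/post.png',np.hstack([pad(a),pad(b)]))
for cc in (t,c):
  q=(cc['P'].reshape(-1,3)-clip)@B*1000
  for lo,hi in [(-80,-62),(-57,-43),(-40,40),(43,57),(62,80)]:
    s=q[(q[:,1]>lo)&(q[:,1]<hi)&(abs(q[:,0])<40)&(q[:,2]>3)&(q[:,2]<45)]
    if len(s)>4: print(lo,len(s),np.percentile(s,3,axis=0).round(1),np.percentile(s,97,axis=0).round(1))
# knob bars: fit with stage axes, axis leaning 30deg
yaw=.060; S=np.array([[np.cos(yaw),-np.sin(yaw),0],[np.sin(yaw),np.cos(yaw),0],[0,0,1]]); org=np.array([.577,.194,0])
for nm,sg in (('L',1),('R',-1)):
  for cc,n2 in ((t,'top'),(c,'scene')):
    p=(cc['P'].reshape(-1,3)-org)@S
    if sg<0: # frame tilt .06*1.52 about line pivot->right foot
        u=np.array([.14,.075,0]);u/=np.linalg.norm(u);pv=np.array([.07,0,.066]);p=(p-pv)@R.from_rotvec(u*.0912).as_matrix()+pv
    ax=np.array([0,sg*.5,.8660]);ex=np.array([1,0,0]);ey=np.cross(ax,ex)
    q=(p-np.array([-.07,sg*.145,0]))@np.c_[ex,ey,ax]*1000
    m=(abs(q[:,0])<45)&(abs(q[:,1])<60)&(q[:,2]>45)&(q[:,2]<150); q=q[m]
    h,e=np.histogram(q[:,2],np.arange(40,150,3)); print(nm,n2,[(int(x),int(k)) for x,k in zip(e,h) if k])
    np.save(f'knob{nm}{n2}.npy',q)
E
```

```text
[ 0.43603159 -0.0025133   0.22824947] [-0.    0.12 -0.15  1.31 -0.    1.51]
-80 62 [ -6.6 -79.3  13.1] [ 16.1 -62.7  18.7]
-57 92 [-23.3 -55.4   6.4] [ 22.5 -43.4  35.7]
-40 223 [ -9.5 -37.7   4.1] [10.2 37.3 14. ]
43 100 [-23.5  43.5   4.6] [22.8 56.2 37. ]
62 90 [-14.1  62.9   6.2] [17.5 78.9 18.4]
-80 64 [-11.9 -79.6   4.6] [ 21.1 -63.   19.4]
-57 77 [-19.  -56.8   4.7] [ 25.6 -44.4  36.6]
-40 140 [ -1.3 -35.7   3.6] [16.2 37.1 15.3]
43 76 [-19.3  43.6   3.8] [25.1 55.1 35.6]
62 57 [-12.6  62.4   5.7] [21.6 77.9 19.1]
L top [(46, 3), (49, 31), (52, 122), (55, 34), (58, 51), (61, 33), (67, 1), (70, 1), (79, 2), (82, 5), (85, 51), (88, 21)]
L scene [(43, 3), (46, 16), (49, 11), (52, 36), (55, 16), (58, 14), (61, 22), (64, 12), (67, 12), (70, 11), (73, 14), (76, 11), (79, 12), (82, 14), (85, 17), (88, 9)]
R top []
R scene [(43, 15), (46, 29), (49, 27), (52, 40), (55, 66), (58, 26), (61, 27), (64, 26), (67, 12), (70, 10), (73, 13), (76, 15), (79, 12), (82, 14), (85, 29), (88, 36), (91, 11), (94, 1)]
```

View pics/post.png

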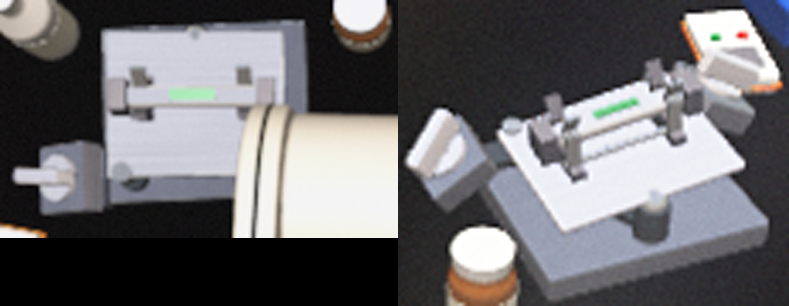

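```bash
python3 - <<'E'
from h import *
for f in ['Ltop','Lscene','Rscene']:
    q=np.load(f'knob{f}.npy'); s=q[q[:,2]>82.5]; s=s[:,:2]
    r=cv2.minAreaRect(s.astype(np.float32)); d=q[(q[:,2]>55)&(q[:,2]<62)]
    c=s.mean(0);v=np.linalg.svd(s-c,full_matrices=False)[2][0]
    print(f,len(s),np.round(r[0],1),np.round(r[1],1),round(r[2],1),'dir',np.degrees(np.arctan2(v[1],v[0])).round(1),'zmed',np.median(q[q[:,2]>82.5][:,2]).round(1),'disc ext',np.percentile(d,3,axis=0).round(1),np.percentile(d,97,axis=0).round(1))
# R from the initial top view with same tilt-frame
import pickle
yaw=.060; S=R.from_euler('z',yaw).as_matrix(); org=np.array([.577,.194,0])
p=(pickle.load(open('top.pkl','rb'))['P'].reshape(-1,3)-org)@S
u=np.array([.14,.075,0]);u/=np.linalg.norm(u);pv=np.array([.07,0,.066]);p=(p-pv)@R.from_rotvec(u*.0912).as_matrix()+pv
ax=np.array([0,-.5,.8660]);ex=np.array([1,0,0]);ey=np.cross(ax,ex)
q=(p-np.array([-.07,-.145,0]))@np.c_[ex,ey,ax]*1000
q=q[(abs(q[:,0])<45)&(abs(q[:,1])<60)&(q[:,2]>80)&(q[:,2]<100)];s=q[:,:2]
print('Rtop',len(s),cv2.minAreaRect(s.astype(np.float32)),np.median(q[:,2]))
E
```

```text
Ltop 77 [  1.9 -29.3] [60.3 15.1] 82.3 dir -97.0 zmed 87.0 disc ext [-30.2 -54.6  55.2] [30.6 -6.  61.7]
Lscene 40 [  8.3 -31.8] [55.7 16.7] 82.5 dir 83.1 zmed 86.2 disc ext [-30.2 -58.9  55. ] [27.9 38.1 61.7]
Rscene 90 [ 5.3 30.1] [19.6 63.8] 34.6 dir -59.5 zmed 88.4 disc ext [-10.1   3.4  55.2] [40.9 59.2 61. ]
Rtop 109 ((2.2161316871643066, 32.87797546386719), (16.187847137451172, 62.27106857299805), 28.709182739257812) 87.58396983577487
```

The left part of the post picture shows the tube across both forks, with the left block at (118,95), the window at (192,94), and the jaw arms upright and closed. It is seated. Next is the left knob, at angle ≈ 1.45. The tool needs a half turn first.

Call:
send_rows --steps "0 0.0025 0.0153 0 0 0 0.121;0 0.0025 0.0153 0 0 0 0.121;0 0.0025 0.0153 0 0 0 0.121;0 0.0025 0.0153 0 0 0 0.121;0 0.0025 0.0153 0 0 0 0.121"

```text
clock: 9.35
eef_pos: [0.4565, 0.0789, 0.2291]
tool_rot: [0.435, 0.9, 0.0, 0.0]
ft_force: [-0.5, -0.3, -0.4]
grip_width: 0.0425
grasp_force: 0.0
```

Call:
send_rows --steps "0 0.0025 0.0153 0 0 0 0.121;0 0.0025 0.0153 0 0 0 0.121;0 0.0025 0.0153 0 0 0 0.121;0 0.0025 0.0153 0 0 0 0.121;0 0.0025 0.0153 0 0 0 0.121"

```text
clock: 9.77
eef_pos: [0.4687, 0.1557, 0.2289]
tool_rot: [0.147, 0.989, 0.0, 0.0]
ft_force: [0.2, 0.2, -0.6]
grip_width: 0.0426
grasp_force: 0.0
```

Call:
send_rows --steps "0 0.0025 0.0153 0 0 0 0.121;0 0.0025 0.0153 0 0 0 0.121;0 0.0025 0.0153 0 0 0 0.121;0 0.0025 0.0153 0 0 0 0.121;0 0.0025 0.0153 0 0 0 0.121"

```text
clock: 10.18
eef_pos: [0.481, 0.2324, 0.2287]
tool_rot: [-0.154, 0.988, 0.0, -0.0]
ft_force: [-0.4, -0.4, 0.6]
grip_width: 0.0428
grasp_force: 0.0
```

Call:
send_rows --steps "0 0.0025 0.0153 0 0 0 0.121;0 0.0025 0.0153 0 0 0 0.121;0 0.0025 0.0153 0 0 0 0.121;0 0.0025 0.0153 0 0 0 0.121;0 0.0025 0.0153 0 0 0 0.121"

```text
clock: 10.6
eef_pos: [0.4932, 0.309, 0.2285]
tool_rot: [-0.441, 0.897, 0.001, -0.0]
ft_force: [0.2, 0.8, 0.2]
grip_width: 0.0429
grasp_force: 0.0
```

Call:
send_rows --steps "0 0.0025 0.0153 0 0 0 0.121;0 0.0025 0.0153 0 0 0 0.121;0 0.0025 0.0153 0 0 0 0.121;0 0.0025 0.0153 0 0 0 0.121;0 0.0025 0.0153 0 0 0 0.121"

```text
clock: 11.02
eef_pos: [0.5055, 0.3855, 0.2283]
tool_rot: [-0.689, 0.725, 0.001, -0.0]
ft_force: [0.9, -0.1, -0.2]
grip_width: 0.0428
grasp_force: 0.0
```

Call:
send_rows --steps "0 0 0 0 -0.1045 -0.0063 0;0 0 0 0 -0.1045 -0.0063 0;0 0 0 0 -0.1045 -0.0063 0;0 0 0 0 -0.1045 -0.0063 0;0 0 0 0 -0.1045 -0.0063 0"

```text
clock: 11.43
eef_pos: [0.5053, 0.3851, 0.2293]
tool_rot: [-0.663, 0.702, -0.2, -0.166]
ft_force: [-0.3, -0.1, -0.8]
grip_width: 0.0428
grasp_force: 0.0
```

```bash
cat > kn.py <<'E'
from h import *
S=R.from_euler('z',.060).as_matrix(); org=np.array([.577,.194,0])
u=np.array([.14,.075,0]);u/=np.linalg.norm(u);pv=np.array([.07,0,.066])
def frame(sg,kl=0):
    """world->local: origin,axes(cols ex,ey,ax) in world for knob side sg (+1 left), right rides on frame tilted .06*kl"""
    ax=np.array([0,sg*.5,.8660254]);ex=np.array([1.,0,0]);ey=np.cross(ax,ex);A=np.c_[ex,ey,ax];p0=np.array([-.07,sg*.145,0])
    if sg<0: T=R.from_rotvec(u*.06*kl).as_matrix();A=T@A;p0=T@(p0-pv)+pv
    return org+S@p0,S@A
def goal(sg,kl,loc,th,flip):
    p,A=frame(sg,kl); yd=A@np.array([-np.sin(th),np.cos(th),0])*flip; z=-A[:,2]
    return p+A@np.array(loc)/1000,np.c_[np.cross(yd,z),yd,z],A
def delta(g):
    o=get_obs();Rt=R.from_quat(o['tool_rot'])
    print('eef',o['eef_pos'].round(4),'j',o['joint_pos'].round(2),'F',o['ft_force'].round(1))
    print('shift',(g[0]-o['eef_pos']).round(4),'rot',(R.from_matrix(g[1])*Rt.inv()).as_rotvec().round(4),'ax',g[2][:,2].round(4))
def bar(sg,kl,cams=('wrist','top','scene'),zmin=82.5,sv=None):
    p,A=frame(sg,kl)
    for n in cams:
        c=cam(n); q=(c['P'].reshape(-1,3)-p)@A*1000
        q=q[(np.hypot(q[:,0]-3,q[:,1]+sg*30)<42)&(q[:,2]>zmin)&(q[:,2]<95)]
        if len(q)>20:
            r=cv2.minAreaRect(q[:,:2].astype(np.float32)); v=np.linalg.svd(q[:,:2]-q[:,:2].mean(0),full_matrices=False)[2][0]
            print(n,len(q),'ctr',np.round(r[0],1),'size',np.round(r[1],1),'rectang',round(r[2],1),'pca',np.degrees(np.arctan2(v[1],v[0])).round(1),'z',np.median(q[:,2]).round(1))
        if sv and n=='wrist': save(c,sv)
E
python3 - <<'E'
from kn import *
delta(goal(1,0,(4,-29.5,142.5),1.45,1))
bar(1,0,sv='pics/kl.png')
E
```

```text
eef [0.5053 0.3851 0.2293] j [ 0.83  0.87  0.92  2.   -0.37 -0.61] F [-0.3 -0.1 -0.8]
shift [-0.0056 -0.0047 -0.0911] rot [ 0.0022  0.0007 -0.0033] ax [-0.03    0.4991  0.866 ]
wrist 750 ctr [  5.4 -35.3] size [62.2 15.2] rectang 84.2 pca 83.7 z 85.4
top 87 ctr [  1.4 -33. ] size [65.2 15.1] rectang 82.2 pca 83.6 z 87.2
scene 45 ctr [  7.4 -35.1] size [62.2 17.4] rectang 83.1 pca 81.4 z 86.2
```

Call:
send_rows --steps "0 -0.0014 -0.003 -0.0295 0.001 0 -0.001;0 -0.0014 -0.003 -0.0295 0.001 0 -0.001;0 -0.0015 -0.003 -0.0296 0 0 -0.001;0 0.0006 -0.01 -0.0173 0 0 0;0 0.0006 -0.01 -0.0173 0 0 0"

```text
clock: 12.0
eef_pos: [0.5025, 0.3536, 0.1069]
tool_rot: [-0.662, 0.705, -0.196, -0.163]
ft_force: [0.4, -0.0, 0.5]
grip_width: 0.0425
grasp_force: 0.0
```

Call:
send_rows --steps "0 0 0 0 0 0 0;0 0 0 0 0 0 0;0 0 0 0 0 0 0;0 0 0 0 0 0 0;0 0 0 0 0 0 0"

```text
clock: 12.42
eef_pos: [0.5032, 0.3553, 0.1085]
tool_rot: [-0.662, 0.705, -0.197, -0.163]
ft_force: [0.6, -0.3, -0.0]
grip_width: 0.0426
grasp_force: 0.0
```

```bash
python3 - <<'E'
from kn import *
delta(goal(1,0,(5,-34.5,62.2),1.46,1))
bar(1,0,cams=('wrist',),sv='pics/kl2.png')
E
```

```text
eef [0.5032 0.3553 0.1085] j [ 0.8   0.83  0.54  1.64 -0.38 -0.64] F [ 0.6 -0.3 -0. ]
shift [ 0.0001 -0.0192 -0.0374] rot [-0.0068  0.0068  0.01  ] ax [-0.03    0.4991  0.866 ]
wrist 2079 ctr [  5.1 -35.2] size [63.7 15.8] rectang 83.9 pca 83.4 z 85.4
```

View pics/kl2.png

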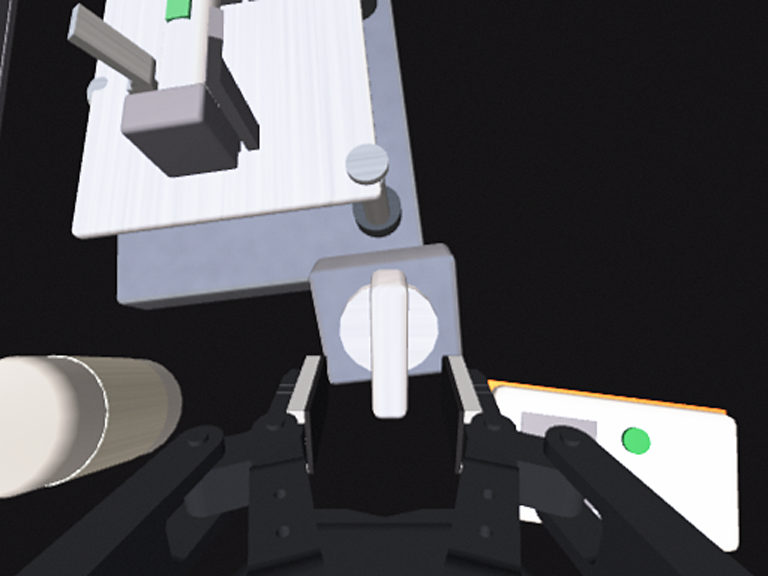

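The wrist view shows the left knob bar at (390,345) centred between the open fingers. I'm going down and closing.

Call:
send_rows --steps "0 0 -0.007 -0.014 -0.0068 0.0068 0.01;0 0 -0.007 -0.014 0 0 0;0 0 -0.0052 -0.0094 0 0 0;0 0 0 0 0 0 0;-0.5 0 0 0 0 0 0"

```text
clock: 12.88
eef_pos: [0.5023, 0.3349, 0.0692]
tool_rot: [-0.665, 0.7, -0.198, -0.169]
ft_force: [-1.1, -0.2, -0.2]
grip_width: 0.032
grasp_force: 0.0
```

Call:
send_rows --steps "-0.9 0 0 0 0 0 0;-0.9 0 0 0 0 0 0;-0.9 0 0 0 0 0 0;-0.9 0 0 0 0 0 0;-0.9 0 0 0 0 0 0"

```text
clock: 13.3
eef_pos: [0.5025, 0.3358, 0.0703]
tool_rot: [-0.666, 0.7, -0.198, -0.168]
ft_force: [-2.8, 2.7, 5.5]
grip_width: 0.0147
grasp_force: 60.5
```

```bash
python3 - <<'E'
from kn import *
delta(goal(1,0,(5,-34.5,62.2),1.46,1)); print(get_obs()['ft_torque'],get_obs()['grip_width'])
E
```

```text
eef [0.5025 0.3358 0.0703] j [ 0.78  0.84  0.44  1.54 -0.39 -0.67] F [-2.8  2.7  5.5]
shift [0.0009 0.0002 0.0008] rot [ 0.0016 -0.0017 -0.0002] ax [-0.03    0.4991  0.866 ]
[ 0.40579716  0.37622692 -0.32432671] 0.014746674706501905
```

Call:
send_rows --steps "-0.9 0 0 0 0.0037 -0.0607 -0.1054;-0.9 0 0 0 0.0037 -0.0607 -0.1054;-0.9 0 0 0 0.0037 -0.0607 -0.1054;-0.9 0 0 0 0.0037 -0.0607 -0.1054;-0.9 0 0 0 0.0037 -0.0607 -0.1054"

```text
clock: 13.72
eef_pos: [0.5021, 0.336, 0.0702]
tool_rot: [-0.423, 0.868, -0.238, -0.101]
ft_force: [-3.2, 3.5, 6.0]
grip_width: 0.0146
grasp_force: 60.5
```

Call:
send_rows --steps "-0.9 0 0 0 0.0037 -0.0607 -0.1054;-0.9 0 0 0 0.0037 -0.0607 -0.1054;-0.9 0 0 0 0.0037 -0.0607 -0.1054;-0.9 0 0 0 0.0037 -0.0607 -0.1054;-0.9 0 0 0 0.0037 -0.0607 -0.1054"

```text
clock: 14.13
eef_pos: [0.5018, 0.3363, 0.07]
tool_rot: [-0.144, 0.956, -0.255, -0.025]
ft_force: [-4.3, 4.5, 4.6]
grip_width: 0.0149
grasp_force: 60.5
```

```bash
python3 - <<'E'
from kn import *
delta(goal(1,0,(5,-34.5,62.2),0,1)); print(get_obs()['ft_torque'],get_obs()['grip_width'])
E
```

```text
eef [0.5018 0.3363 0.07  ] j [ 0.78  0.83  0.44  1.54 -0.38  0.55] F [-4.3  4.5  4.6]
shift [ 0.0015 -0.0002  0.0011] rot [ 0.0025 -0.1226 -0.2065] ax [-0.03    0.4991  0.866 ]
[ 0.62254064  0.73549835 -0.11733377] 0.014943365902464409
```

Call:
send_rows --steps "-0.9 0 0 0 0.0037 -0.0605 -0.104;-0.9 0 0 0 0.0037 -0.0605 -0.104;-0.9 0 0 0 0 0 0;-0.9 0 0 0 0 0 0;-0.9 0 0 0 0 0 0"

```text
clock: 14.55
eef_pos: [0.5018, 0.3364, 0.0699]
tool_rot: [-0.031, 0.966, -0.256, 0.006]
ft_force: [-4.6, 4.7, 4.7]
grip_width: 0.0148
grasp_force: 60.5
```

```bash
cat > pl.py <<'E'
from kn import *
def plate(cams=('top','scene','wrist')):
    for n in cams:
        c=cam(n);p=(c['P'].reshape(-1,3)-org-S@[.003,0,0])@S
        p=p[(abs(p[:,0])<.072)&(abs(p[:,1])<.087)&(p[:,2]>.055)&(p[:,2]<.10)]
        if len(p)<200: print(n,len(p));continue
        w=np.ones(len(p),bool);A=np.c_[p[:,:2],np.ones(len(p))];k=np.array([0,0,.078])
        for i in range(15):
            w=abs(A@k-p[:,2])<max(.0025,.012-.001*i); k=np.linalg.lstsq(A[w],p[w,2],rcond=None)[0]
        dl=k[1]*.15;sm=-k[0]*.14*2;hL=(sm+dl)/2;hR=(sm-dl)/2
        print(n,w.sum(),'slope deg',np.degrees(k[:2]).round(2),'z0',k[2].round(4),'kL,kR est',round(hL/.00793,2),round(hR/.00793,2))
E
python3 - <<'E'
from pl import *
delta(goal(1,0,(5,-34.5,62.2),0,1)); plate()
E
```

```text
eef [0.5018 0.3364 0.0699] j [ 0.78  0.83  0.43  1.53 -0.38  0.78] F [-4.6  4.7  4.7]
shift [ 0.0016 -0.0004  0.0012] rot [-0.0056 -0.0041 -0.0025] ax [-0.03    0.4991  0.866 ]
top 1912 slope deg [1.59 3.33] z0 0.0762 kL,kR est 0.06 -1.04
scene 855 slope deg [1.59 3.02] z0 0.0771 kL,kR est 0.01 -0.99
wrist 8407 slope deg [1.83 3.07] z0 0.0763 kL,kR est -0.06 -1.07
```

The left knob is at about 0 and the three cameras agree. I'm releasing it and going to the right knob.

Call:
send_rows --steps "0 0 0 0 0 0 0;0 0 0 0 0 0 0;0 -0.001 0.0167 0.029 0 0 0;0 -0.001 0.0167 0.029 0 0 0;0 -0.001 0.0167 0.029 0 0 0"

```text
clock: 15.12
eef_pos: [0.4994, 0.3841, 0.1565]
tool_rot: [-0.03, 0.966, -0.258, 0.005]
ft_force: [1.5, 0.5, 0.4]
grip_width: 0.0429
grasp_force: 0.0
```

Call:
send_rows --steps "0 0.002 -0.038 0.02 0.1045 0.0063 0;0 0.002 -0.038 0.02 0.1045 0.0063 0;0 0.002 -0.038 0.02 0.1045 0.0063 0;0 0.002 -0.038 0.02 0.1045 0.0063 0;0 0.002 -0.038 0 0.1045 0.0063 0"

```text
clock: 15.53
eef_pos: [0.5118, 0.2001, 0.2377]
tool_rot: [-0.033, 0.999, 0.003, 0.004]
ft_force: [2.0, -0.8, 0.2]
grip_width: 0.0426
grasp_force: 0.0
```

Call:
send_rows --steps "0 0.002 -0.038 0 0.1045 0.0063 0;0 0.002 -0.038 0 0.1045 0.0063 0;0 0.002 -0.038 0 0.1045 0.0063 0;0 0.002 -0.038 0 0.1045 0.0063 0;0 0.002 -0.038 0 0.1045 0.0063 0"

```text
clock: 15.95
eef_pos: [0.5192, 0.008, 0.2349]
tool_rot: [-0.031, 0.965, 0.26, -0.006]
ft_force: [1.1, 0.6, -0.2]
grip_width: 0.0429
grasp_force: 0.0
```

```bash
python3 - <<'E'
from pl import *
bar(1,0,cams=('top','scene')); bar(-1,0); delta(goal(-1,0,(5,34.5,120),-1.03,1)); plate()
E
```

```text
top 108 ctr [  1.2 -34.2] size [15.6 62.5] rectang 87.8 pca 178.6 z 87.0
scene 42 ctr [  3.5 -33.6] size [16.1 65. ] rectang 89.5 pca 2.7 z 86.5
wrist 919 ctr [ 5.5 28.2] size [16.3 62.8] rectang 30.3 pca -59.6 z 89.1
top 81 ctr [ 1.4 33.3] size [15.6 60. ] rectang 30.3 pca -65.8 z 87.5
scene 87 ctr [ 5.2 30.9] size [19.8 64.5] rectang 31.7 pca -59.2 z 88.5
eef [0.5192 0.0088 0.2326] j [-0.26  0.39  0.11  1.47  0.49 -0.37] F [-0.1  0.2 -0.1]
shift [ 0.0035  0.0065 -0.1114] rot [-0.0318  0.5122 -0.8929] ax [ 0.03   -0.4991  0.866 ]
top 1926 slope deg [1.61 3.24] z0 0.0762 kL,kR est 0.04 -1.03
scene 855 slope deg [1.76 3.16] z0 0.0769 kL,kR est -0.02 -1.06
wrist 6443 slope deg [1.75 3.16] z0 0.0761 kL,kR est -0.02 -1.06
```

Call:
send_rows --steps "0 0 0 0 -0.0032 0.0512 -0.0893;0 0 0 0 -0.0032 0.0512 -0.0893;0 0 0 0 -0.0032 0.0512 -0.0893;0 0 0 0 -0.0032 0.0512 -0.0893;0 0 0 0 -0.0032 0.0512 -0.0893"

```text
clock: 16.77
eef_pos: [0.519, 0.0139, 0.234]
tool_rot: [0.215, 0.942, 0.248, -0.074]
ft_force: [0.9, 0.0, -0.1]
grip_width: 0.0427
grasp_force: 0.0
```

Call:
send_rows --steps "0 0.0006 0.0014 -0.024 -0.0032 0.0512 -0.0893;0 0.0006 0.0014 -0.024 -0.0032 0.0512 -0.0893;0 0.0006 0.0014 -0.024 -0.0032 0.0512 -0.0893;0 0.0006 0.0014 -0.024 -0.0032 0.0512 -0.0893;0 0.0006 0.0014 -0.024 -0.0032 0.0512 -0.0893"

```text
clock: 17.18
eef_pos: [0.5222, 0.021, 0.1132]
tool_rot: [0.448, 0.856, 0.221, -0.134]
ft_force: [0.6, 1.0, 0.3]
grip_width: 0.0427
grasp_force: 0.0
```

Call:
send_rows --steps "0 0 0 0 0 0 0;0 0 0 0 0 0 0;0 0 0 0 0 0 0;0 0 0 0 0 0 0;0 0 0 0 0 0 0"

```text
clock: 17.6
eef_pos: [0.5233, 0.0178, 0.1151]
tool_rot: [0.448, 0.856, 0.222, -0.132]
ft_force: [0.9, -0.0, -1.0]
grip_width: 0.0425
grasp_force: 0.0
```

```bash
python3 - <<'E'
from pl import *
delta(goal(-1,0,(4.5,30.5,64.4),-1.042,1)); bar(-1,0,cams=('wrist',),sv='pics/kr.png')
E
```

```text
eef [0.5233 0.0178 0.1151] j [-0.25  0.48 -0.07  1.18  0.5   0.67] F [ 0.9 -0.  -1. ]
shift [-0.0027  0.0218 -0.0441] rot [ 0.      0.0118 -0.0154] ax [ 0.03   -0.4991  0.866 ]
wrist 2047 ctr [ 5.7 28.5] size [15.9 63.2] rectang 31.6 pca -59.2 z 89.2
```

View pics/kr.png

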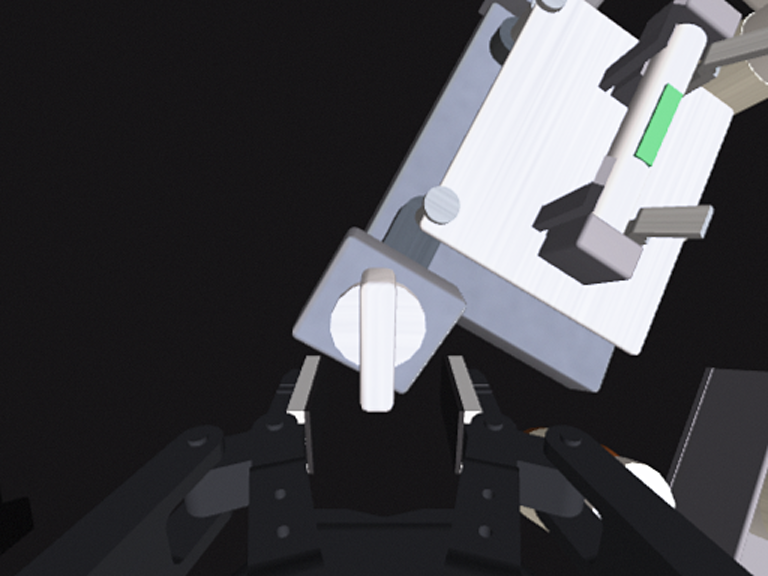

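The wrist view shows the right knob bar at (377,340), centred between the fingers. I'm going down, closing, then turning +1.03.

Call:
send_rows --steps "0 -0.0007 0.007 -0.0147 0 0.0118 -0.0154;0 -0.0007 0.007 -0.0147 0 0 0;0 -0.0006 0.007 -0.0147 0 0 0;0 0 0 0 0 0 0;-0.5 0 0 0 0 0 0"

```text
clock: 18.07
eef_pos: [0.5198, 0.0386, 0.0694]
tool_rot: [0.456, 0.851, 0.22, -0.138]
ft_force: [0.0, 0.1, -0.3]
grip_width: 0.0319
grasp_force: 0.0
```

Call:
send_rows --steps "-0.9 0 0 0 0 0 0;-0.9 0 0 0 0 0 0;-0.9 0 0 0 0 0 0;-0.9 0 0 0 0 0 0;-0.9 0 0 0 0 0 0"

```text
clock: 18.48
eef_pos: [0.5213, 0.0381, 0.0705]
tool_rot: [0.456, 0.851, 0.221, -0.136]
ft_force: [0.1, -2.2, 5.0]
grip_width: 0.015
grasp_force: 60.0
```

```bash
python3 - <<'E'
from pl import *
delta(goal(-1,0,(5.3,29.5,64.6),0,1)); print(get_obs()['ft_torque'],get_obs()['grip_width'])
E
```

```text
eef [0.5213 0.0381 0.0705] j [-0.21  0.52 -0.15  1.06  0.5   0.73] F [ 0.1 -2.2  5. ]
shift [0.0002 0.0005 0.0002] rot [ 0.0305 -0.5214  0.9043] ax [ 0.03   -0.4991  0.866 ]
[-0.17817163  0.01709493  0.22235029] 0.015028669363688161
```

Call:
send_rows --steps "-0.9 0 0 0 0.0031 -0.0521 0.0904;-0.9 0 0 0 0.0031 -0.0521 0.0904;-0.9 0 0 0 0.0031 -0.0521 0.0904;-0.9 0 0 0 0.0031 -0.0521 0.0904;-0.9 0 0 0 0.0031 -0.0521 0.0904"

```text
clock: 18.9
eef_pos: [0.5212, 0.038, 0.0704]
tool_rot: [0.22, 0.941, 0.248, -0.074]
ft_force: [-0.0, -1.8, 6.1]
grip_width: 0.0149
grasp_force: 60.2
```

Call:
send_rows --steps "-0.9 0 0 0 0.0031 -0.0521 0.0904;-0.9 0 0 0 0.0031 -0.0521 0.0904;-0.9 0 0 0 0.0031 -0.0521 0.0904;-0.9 0 0 0 0.0031 -0.0521 0.0904;-0.9 0 0 0 0.0031 -0.0521 0.0904"

```text
clock: 19.32
eef_pos: [0.5212, 0.0378, 0.0703]
tool_rot: [-0.03, 0.966, 0.257, -0.007]
ft_force: [0.5, -2.1, 4.9]
grip_width: 0.015
grasp_force: 60.2
```

Call:
send_rows --steps "-0.9 0 0 0 0 0 0;-0.9 0 0 0 0 0 0;-0.9 0 0 0 0 0 0;-0.9 0 0 0 0 0 0;-0.9 0 0 0 0 0 0"

```text
clock: 19.73
eef_pos: [0.5212, 0.0378, 0.0704]
tool_rot: [-0.029, 0.966, 0.257, -0.008]
ft_force: [-0.3, -3.1, 5.8]
grip_width: 0.0148
grasp_force: 60.2
```

```bash
python3 - <<'E'
from pl import *
delta(goal(-1,0,(5.3,29.5,64.6),0,1)); plate()
E
```

```text
eef [0.5212 0.0378 0.0704] j [-0.21  0.52 -0.15  1.06  0.5  -0.31] F [-0.3 -3.1  5.8]
shift [0.0003 0.0008 0.0003] rot [0.0028 0.0002 0.001 ] ax [ 0.03   -0.4991  0.866 ]
top 1860 slope deg [-0.14  0.02] z0 0.0782 kL,kR est 0.05 0.04
scene 870 slope deg [ 0.02 -0.03] z0 0.0792 kL,kR est -0.01 -0.0
wrist 8593 slope deg [0.19 0.02] z0 0.0782 kL,kR est -0.05 -0.06
```

The plate is level to about 0.2°. I'm releasing, retreating and checking.

Call:
send_rows --steps "0 0 0 0 0 0 0;0 0 0 0 0 0 0;0 0.001 -0.0167 0.029 0 0 0;0 0.001 -0.0167 0.029 0 0 0;0 0.001 -0.0167 0.029 0 0 0"

```text
clock: 20.3
eef_pos: [0.5221, -0.0115, 0.1564]
tool_rot: [-0.029, 0.966, 0.258, -0.01]
ft_force: [-0.0, -0.3, -0.2]
grip_width: 0.043
grasp_force: 0.0
```

Call:
send_rows --steps "0 -0.02 -0.03 0.03 0 0 0;0 -0.03 -0.03 0.02 0 0 0;0 -0.03 -0.03 0 0 0 0;0 0 0 0 0 0 0;0 0 0 0 0 0 0"

```text
clock: 20.72
eef_pos: [0.4486, -0.0958, 0.2007]
tool_rot: [-0.026, 0.966, 0.258, -0.008]
ft_force: [0.9, 0.1, -0.2]
grip_width: 0.0426
grasp_force: 0.0
```

```bash
python3 - <<'E'
from pl import *
plate(('top','scene')); c=cam('scene'); t=cam('top')
cl=org+S@[.0035,0,.112]
for cc in (t,c):
  q=(cc['P'].reshape(-1,3)-cl)@S*1000
  for lo,hi in [(-80,-62),(-57,-43),(-40,40),(43,57),(62,80)]:
    s=q[(q[:,1]>lo)&(q[:,1]<hi)&(abs(q[:,0])<40)&(q[:,2]>3)&(q[:,2]<45)]
    if len(s)>4: print(lo,len(s),np.percentile(s,3,axis=0).round(1),np.percentile(s,97,axis=0).round(1))
save(c,'pics/end.png',(250,150,370,250),6)
E
```

```text
top 1885 slope deg [-0.15 -0.12] z0 0.0783 kL,kR est 0.03 0.07
scene 872 slope deg [-0.15  0.05] z0 0.0793 kL,kR est 0.05 0.04
-80 83 [-18.6 -79.7  10.1] [ 11.2 -63.1  19. ]
-57 99 [-28.6 -56.9   6. ] [ 18.6 -44.   36.1]
-40 215 [-12.6 -37.3   4.2] [ 6.9 37.2 14.1]
43 96 [-27.2  43.3   4.5] [20.1 56.5 36. ]
62 90 [-17.9  62.2   5. ] [13.5 78.7 19.9]
-80 63 [-14.6 -79.8   3.9] [ 16.4 -63.   19.1]
-57 75 [-24.3 -56.3   5.7] [ 21.8 -44.   35.6]
-40 128 [ -4.5 -34.6   3.4] [11.7 36.7 14.6]
43 73 [-24.3  43.3   5.4] [21.6 55.7 37. ]
62 50 [-13.6  62.2   5.1] [17.2 78.1 19.6]
```

View pics/end.png

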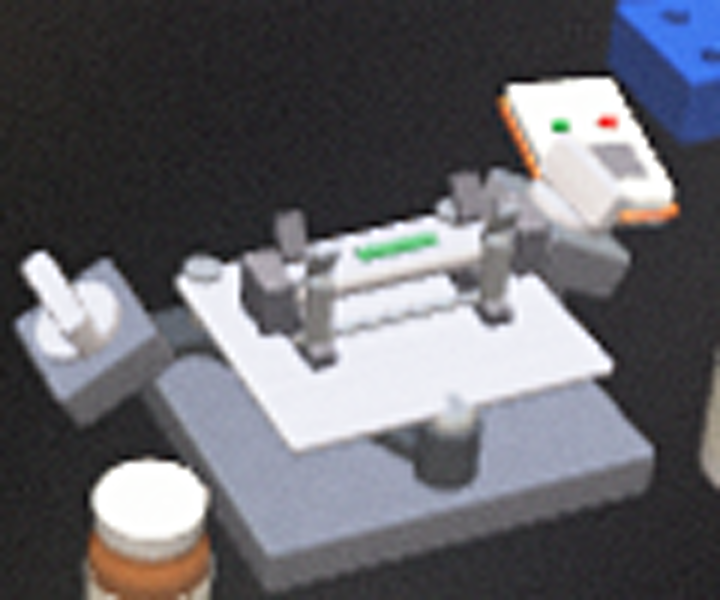

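```bash
python3 - <<'E'
from pl import *
for n in ('top','scene'):
  c=cam(n); q=(c['P'].reshape(-1,3)-org-S@[.0035,0,0])@S*1000
  f=lambda s:np.median(s[:,2]).round(1) if len(s)>3 else None
  r=lambda x0,x1,y0,y1,z0=60,z1=160:q[(q[:,0]>x0)&(q[:,0]<x1)&(abs(q[:,1])>y0)&(abs(q[:,1])<y1)&(q[:,2]>z0)&(q[:,2]<z1)]
  print(n,'plate',f(r(-70,-45,0,70)),f(r(40,65,0,80)))
  b=r(-25,25,63,78,100); print('block z hist',np.histogram(b[:,2],np.arange(112,136,2)))
  for a in range(-16,18,3): print(a,f(r(a,a+3,0,40,95)),end=' ; ')
  print()
  for sg in (1,-1):
    s=q[(q[:,1]*sg>44)&(q[:,1]*sg<56)&(abs(q[:,0])<35)&(q[:,2]>92)]
    for z in range(92,152,6):
        t=s[(s[:,2]>z)&(s[:,2]<z+6)]
        print(z,len(t),np.sort(t[:,0]).round(0).astype(int).tolist()[:40])
E
```

```text
top plate 78.2 78.1
block z hist (array([ 1,  1,  1,  2,  4,  1, 15, 45, 50, 16,  1]), array([112, 114, 116, 118, 120, 122, 124, 126, 128, 130, 132, 134]))
-16 113.5 ; -13 117.6 ; -10 121.2 ; -7 123.3 ; -4 123.2 ; -1 123.5 ; 2 121.1 ; 5 118.8 ; 8 None ; 11 None ; 14 None ; 17 None ; 
92 3 [-20, -20, -20]
98 1 [-21]
104 1 [11]
110 6 [-20, -13, -12, -12, -12, 4]
116 13 [-11, -10, -8, -8, -8, -5, -2, 1, 3, 3, 6, 6, 7]
122 25 [-17, -17, -17, -17, -11, -11, -8, -8, -6, -6, -5, -5, -3, -3, -2, 0, 0, 0, 0, 3, 3, 6, 8, 8, 14]
128 10 [-21, -21, -21, 7, 7, 9, 9, 10, 10, 10]
134 12 [-27, -27, -25, -21, -21, 11, 11, 11, 11, 13, 13, 14]
140 11 [-28, -28, -26, -25, -25, -25, 13, 13, 15, 15, 15]
146 10 [15, 17, 17, 17, 17, 18, 20, 20, 20, 20]
92 0 []
98 2 [-20, -19]
104 0 []
110 0 []
116 19 [-15, -15, -14, -12, -12, -11, -11, -9, -9, -8, -4, -3, -1, 0, 2, 2, 2, 5, 5]
122 19 [-15, -9, -7, -7, -7, -6, -4, -4, -1, -1, 2, 5, 5, 7, 7, 7, 7, 7, 10]
128 11 [-19, -19, -19, -19, 9, 9, 9, 9, 11, 11, 11]
134 18 [-29, -28, -28, -28, -26, -25, -23, -23, -23, -22, -19, 10, 11, 12, 12, 12, 13, 15]
140 7 [-26, -26
[... 566 characters left out ...]
2, -2, 12, 14, 14, 15, 16]
128 10 [-26, -20, -18, -17, -16, -16, -15, 13, 15, 17]
134 14 [-29, -24, -22, -22, -21, -20, -20, -19, -19, -18, 15, 15, 16, 18]
140 8 [-25, -22, -22, -22, 20, 21, 21, 22]
146 5 [17, 19, 21, 22, 24]
92 7 [16, 18, 18, 19, 19, 20, 24]
98 8 [6, 8, 16, 17, 18, 18, 18, 20]
104 4 [19, 21, 21, 21]
110 7 [13, 16, 17, 18, 18, 19, 19]
116 11 [-14, -13, -12, -12, 17, 18, 18, 19, 19, 20, 21]
122 18 [-16, -16, -15, -14, -14, -12, -11, -3, 0, 3, 12, 13, 13, 16, 16, 17, 18, 20]
128 10 [-20, -18, -18, -16, -14, 11, 12, 14, 14, 15]
134 14 [-25, -22, -22, -21, -20, -20, -20, -19, -18, -17, -17, 17, 17, 19]
140 9 [-27, -21, -20, -20, 19, 19, 21, 22, 22]
146 6 [19, 20, 22, 22, 23, 23]
```

The tube top is 45.2 mm above the plate (nominal 45) and the block tops are at 50 mm (nominal 50). The jaw lips are closed in over the tube, and the plate is level to about 0.2°. I'm handing in.

```bash
python3 -c "
from workcell import *
print(job_done())"
```

```text
the job is handed in; nothing more can be done
None
```

The tube level is fully home in the fork clip with the jaw closed, the plate is level to about 0.2° by the cameras, and I handed the job in at about 21 s with the gripper clear of everything; the other things on the bench were never touched.

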